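# Hang the peg pail by its bail on the laundry-room stand

### The job

Stand the folded-down wire bail of the clothes-peg pail upright while the pail stays standing where it is on the table, then hang the pail by its bail in the notches of the two-pronged hanging fork, lowering it gently and letting go only once the fork carries the weight. Never tip the pail far over, never bang or press it hard on the stand, and leave the bottle, carton, cup and brush where they are.

Things in the scene. Friction and masses are not known exactly. Their poses are not given: they have to be found in the camera images.
- pail: Small galvanised pail of clothes pegs, loose on the table: 90 mm high, outer radius 42 mm at the foot, 56 mm at the rim, 0.35 to 0.65 kg in all (varies). Origin: centre of its underside, z up. Its bail turns about a level axis along the pail's y through (0, 0, 80 mm); at the start the bail lies folded down on the pail's +x side.
- bail (a joint): Angle of the bail on the pail (rad): 0 = level, sticking out to the pail's +x; pi/2 = upright above the pail; negative = drooping (stop at -0.35). The hinge is stiff by friction (about 0.06 N m), so the bail stays at the angle where it is left; it starts somewhere between -0.3 and 0.15.
- bail_grip (a point): Centre of the bail's wooden grip, 110 mm from the hinge axis: cylinder 14 mm thick, 44 mm long along y, turning freely on the wire. Beyond it the straight 6 mm wire goes on to 46 mm from the centre, then bends into two legs 60 mm either side of the middle. x axis: from the hinge out through the grip; y axis: along the grip, as the pail's y.
- stand: Fixed hanging stand with a two-pronged fork pointing to its -x. Origin: on the table straight below the fork's notches, z up. Base plate 10 mm thick, x -10 to 140 mm, y +-65 mm; post of radius 10 mm at x = 115 mm. The prongs must pass between the bail's grip and the pail's rim: bring the pail in from the -x side. The wire lies across both notches, the grip between the prongs.
- fork_mid (a point): Point on the stand above its origin, 230 mm above the table: MIDDLE of the range of the fork's hand-set height. The real height is NOT reported: the prongs' middle line in the notches lies 205 to 255 mm above the table, so the middle of a seated bail wire lies at 212 to 262 mm. It does not give under load: feel for it.
- post_top (a point): Top of the stand's post, 280 mm above the table. The fork's two steel prongs run level along x, 8 mm thick, at y = +38 and -38 mm. Notch at x = 0, about 16 mm long; upturned tip at x = -24 mm, 18 mm higher than the notch; from x = 20 mm back to the post the prong is 10 mm higher than the notch. Clamp 30 x 90 x 22 mm round the post.
- bottle: Bystander: white bottle 190 mm high, radius 36 mm, origin under its centre.
- carton: Bystander: cardboard carton 70 x 120 x 100 mm (x, y, z), origin under its centre.
- cup: Bystander: grey measuring cup, radius 35 mm, 70 mm high, origin under its centre.
- brush: Bystander: brush 160 mm long lying on the table.

How it is judged:
On the way, in this order (a step that is already met when the one before it is completed fails the run):
1. the bail stands upright (within 0.25 rad) on the pail, which still stands on the table (value of joint bail between 1.32 and 1.82 rad and height (world z) of pail below 0.008 m and angle between pail's own z axis and vertical below 0.1 rad), for 0.2 s.
2. the pail is lifted clear of the table (height (world z) of pail above 0.02 m), for 0.2 s.
3. the fork carries the pail (more than 1.5 N, grip at the notches) while the fingers still hold it (contact force between pail and stand above 1.5 N and contact force between the fingers and pail above 0.5 N and x of bail_grip in the frame of stand between -0.015 and 0.015 m), for 0.15 s.
At the end, for the whole second after the job is handed in: The pail hangs at rest (under 0.06 m/s), clear of the table, within 0.35 rad of upright, on the fork of the stand (over 1.5 N carried): the bail's grip is within 12 mm of the notches along the stand's x, within 20 mm of the middle between the prongs and within 0.25 rad of square to them (x of bail_grip in the frame of stand between -0.012 and 0.012 m and y of bail_grip in the frame of stand between -0.02 and 0.02 m and height (world z) of pail above 0.015 m and angle between pail's own z axis and vertical below 0.35 rad and contact force between pail and stand above 1.5 N and angle between the y axis of bail_grip and the y axis of stand, either way round below 0.25 rad and linear speed of pail below 0.06 m/s); the robot touches nothing.
It fails at once if the pail is lifted, or shoved more than 40 mm, while its bail is not yet up (value of joint bail below 1 rad and (distance of pail from where it was at the start of the episode above 0.04 m or height (world z) of pail above 0.015 m)).
It fails at once if the pail is tipped by more than 0.6 rad (angle between pail's own z axis and vertical above 0.6 rad).
It fails at once if the pail is banged or pressed on the stand with more than 18 N (contact force between pail and stand above 18 N).
It fails at once if the bottle, carton, cup or brush is moved by more than 30 mm (distance of any of bottle, carton, cup, brush from where it was at the start of the episode above 0.03 m).
It also fails if it takes over 72 s, if anything falls off the work surface, if the arm or the gripper's body presses on something with over 40 N, if the wrist force passes 120 N, or if a joint passes its speed limit or range.

### The arm

A 7-joint arm with a two-finger parallel gripper is mounted at the origin on the work surface. World frame = base frame: x ahead of the robot, y to its left, z up, the work surface at z = 0. Lengths are in m, angles in rad, forces in N, time in s.
With the tool pointing down it reaches from about 0.425 to 0.95 m from the base axis. Payload 4.7 kg.
Tool frame: the origin (TCP) lies between the finger pads; the fingertips stand 25 mm ahead of it and the grasp point (between the pads) lies 6 mm ahead of it; z points along the fingers, y is the line along which they close (so a half turn about z gives the same grasp; the last joint's range is limited). The gripper opens to 85 mm and grips with 20 to 120 N. Pads are 22 mm wide; open, the fingers measure 114 mm over their backs; the gripper's body (76 mm by 85 mm) begins 54 mm behind the grasp point. The pads swing forward as they close: fully open they stand 13 mm farther back than shut.
Start: joints at [1.192, 0.469, -0.049, 1.532, 0.024, 1.141, -0.082], TCP at [0.231, -0.634, 0.256] pointing down, gripper open.
Joint ranges: [-2.59, 2.59], [-0.33, 1.99], [-1.39, 1.29], [0.1, 2.45], [-1.04, 4.18], [0.21, 1.99], [-2.66, 2.66]. Speed limits (rad/s): [2.57, 2.57, 3.14, 3.14, 3.14, 3.14, 3.14].

### API

Orientations are given as a 3x3 rotation matrix whose columns are the frame's x, y, z axes.
In Python, from rig import * gives the robot as it stands. Calls block until the motion is done:
- movep(position, orientation): joint-space move of the TCP to a pose.
- move_l(position, attitude=None, feed=0.15, until_force=None): straight line of the TCP; attitude=None keeps the orientation; feed is the mean speed in m/s. With until_force (N) it stops when the force on the tool has changed by that much, and returns True; else False.
- move_joints(angles): joint-space move.
- command_gripper(opening, newtons=None): finger opening in m; newtons is the grip in N (None keeps the last); returns when the fingers have stopped.
- sleep(seconds).
- inverse_kinematics(position, orientation): joint angles nearest the present ones, or None.
- sense(): the state.
- camera(name): name is "scene" or "top"; returns (picture, depth): 384x512x3 uint8, red, green, blue; 384x512 float32, m along the optical axis (not along the pixel's ray), 0 where there is no reading.
- camera_params(name): a dict with "K" (3x3 intrinsics, pixels), "position" and "rotation" of the camera in the world. Camera axes: x right, y down, z forward; pixel columns grow to the right and rows downward; lengths in m; the calibration is good to about 2 mm. A picture is of the moment at which its call begins. camera_params takes no time and is no camera call.
A pose or a line that the arm cannot do raises Unreachable and nothing moves.
- finish_job(): hands the job in; it is judged then, once.
The state is a dict: "time_s": time; "joint_pos": joint angles; "qd": joint speeds; "joint_efforts": joint torques, N m; "position": TCP position; "tcp_rot": TCP orientation; "wrist_force": force on the tool from outside, world axes, zero at the start; "ft_torque": the same for the moment, N m; "finger_gap": finger opening in m; "gripper_force": force on a finger pad.
Only numpy, scipy, OpenCV 4.12 (cv2) and the standard library are available. Lean on these libraries where they do the work, as an engineer would, in place of code of your own. Each camera call takes 0.05 s, during which the arm holds its last target. There are 200 camera calls.

## Working session

There is one attempt and no reset: what is moved stays moved. The work goes in short steps, each a Python script; the robot and the scene stay as the last script left them, time stands still between calls to the robot, and variables do not carry over. Pictures are saved under pics/ and viewed, at most 10 in all, crops included, and the job is handed in when it is done.

```bash
mkdir -p pics; ls
cat > h.py <<'E'
from rig import *
import numpy as np, cv2
def snap(n):
    im,d=camera(n); p=camera_params(n); return im,d,p
def pts(d,p):
    K=np.array(p["K"]);v,u=np.indices(d.shape)
    c=np.stack([(u-K[0,2])/K[0,0]*d,(v-K[1,2])/K[1,1]*d,d],-1)
    return c@np.array(p["rotation"]).T+np.array(p["position"])
def proj(P,p):
    K=np.array(p["K"]);c=(np.asarray(P)-p["position"])@np.array(p["rotation"]);q=c@K.T
    return q[...,:2]/q[...,2:]
E
python3 - <<'E'
from h import *
s=sense();print(s["time_s"],s["position"],s["finger_gap"],s["wrist_force"])
for n in("scene","top"):
    im,d,p=snap(n);np.savez(f"{n}0.npz",im=im,d=d,**p);cv2.imwrite(f"pics/{n}0.png",im[...,::-1]);print(n,p)
E
```

```text
pics
0.0 [ 0.23114183 -0.63361326  0.25526117] 0.08535970800810841 [-0.95049916 -0.02808769 -0.80183018]
scene {'K': array([[420.74829923,   0.        , 255.11623188],
       [  0.        , 420.74829923, 199.5751123 ],
       [  0.        ,   0.        ,   1.        ]]), 'position': array([ 1.46505185, -0.54710325,  1.13297547]), 'rotation': array([[ 5.36673393e-01,  5.77542504e-01, -6.15163657e-01],
       [ 8.43789675e-01, -3.66634712e-01,  3.91915771e-01],
       [ 8.07666413e-04, -7.29399509e-01, -6.84087497e-01]])}
top {'K': array([[388.31840416,   0.        , 254.70728214],
       [  0.        , 388.31840416, 192.81307028],
       [  0.        ,   0.        ,   1.        ]]), 'position': array([0.51645427, 0.0048862 , 1.35865071]), 'rotation': array([[ 0.00270571, -0.99541432,  0.09561911],
       [-0.9999476 , -0.00363723, -0.00956907],
       [ 0.00987297, -0.09558821, -0.995372  ]])}
```

View pics/scene0.png

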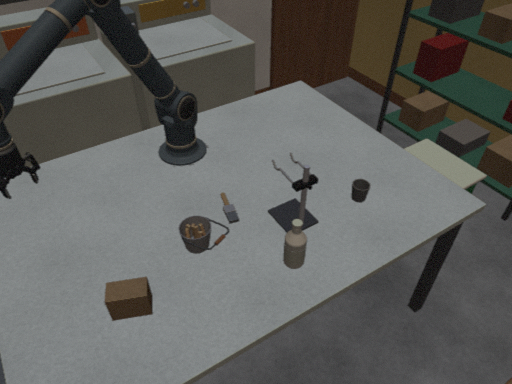

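View pics/top0.png

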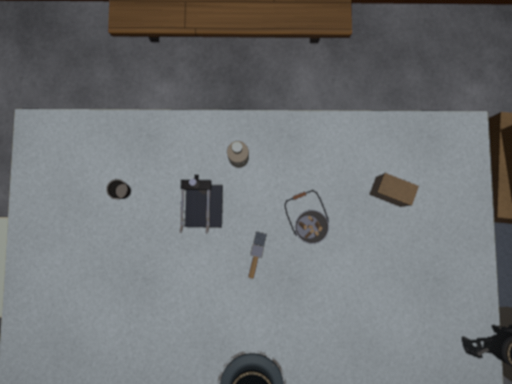

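The scene view shows the pail at about (196,235), with the grip at (220,239) and the fork tips at (275,163) and (292,155). In the top view the pail is at (312,226), the grip at (299,196), and the prongs run from (182,232) and (208,232) back to the clamp at (197,184). Next I'll measure these.

```bash
cat > m.py <<'E'
from h import *
import sys
def load(n):
    z=np.load(n+"0.npz");return z["im"],z["d"],{k:z[k] for k in("K","position","rotation")}
T=load("top");S=load("scene")
def ray(uv,p):
    d=np.linalg.inv(p["K"])@[uv[0],uv[1],1];d=p["rotation"]@d;return p["position"],d/np.linalg.norm(d)
def tri(a,pa,b,pb):
    o1,d1=ray(a,pa);o2,d2=ray(b,pb);A=np.stack([d1,-d2],1);t=np.linalg.lstsq(A,o2-o1,rcond=None)[0]
    x,y=o1+t[0]*d1,o2+t[1]*d2;return (x+y)/2,np.linalg.norm(x-y)
if __name__=="__main__":
    out=[]
    for (im,d,p),win,n in((T,(270,180,340,250),"top"),(S,(170,205,240,260),"scene")):
        P=pts(d,p);u0,v0,u1,v1=win
        hsv=cv2.cvtColor(im,cv2.COLOR_RGB2HSV).astype(int)
        sub=np.zeros(d.shape,bool);sub[v0:v1,u0:u1]=1
        m=sub&(hsv[...,1]>110)&((hsv[...,0]<12)|(hsv[...,0]>170))
        k,l,st,c=cv2.connectedComponentsWithStats(m.astype(np.uint8))
        for i in range(1,k):
            if st[i,4]>5:print(n,"red",st[i],c[i],np.median(P[l==i],0))
        q=P[sub&(P[...,2]>.075)&(P[...,2]<.12)]
        print(n,"rim zone",len(q),q.min(0),q.max(0))
    P=pts(T[1],T[2])
    sub=np.zeros(T[1].shape,bool);sub[165:250,165:240]=1
    for lo,hi in((.18,.27),(.27,.33),(.005,.018)):
        m=sub&(P[...,2]>lo)&(P[...,2]<hi);q=P[m];print(lo,len(q),q.min(0),q.max(0),np.median(q,0))
    m=sub&(P[...,2]>.18)
    np.set_printoptions(precision=3,suppress=True,linewidth=200)
    for v in range(176,238,3):
        us=np.where(m[v])[0];print(v,[(u,*np.round(P[v,u],3)) for u in us][:12])
    a=cv2.resize(T[0][165:255,165:345,::-1],None,fx=4,fy=4,interpolation=cv2.INTER_CUBIC)
    b=cv2.resize(S[0][145:265,165:325,::-1],None,fx=4,fy=4,interpolation=cv2.INTER_CUBIC)
    cv2.imwrite("pics/topc.png",cv2.convertScaleAbs(a,alpha=1.5));cv2.imwrite("pics/scenec.png",cv2.convertScaleAbs(b,alpha=1.5))
E
python3 m.py
```

```text
top red [295 195   7   3   8] [297.75  195.875] [ 0.62748215 -0.14668637  0.10166789]
top rim zone 499 [ 0.4751837  -0.24876056  0.07519249] [ 0.65083851 -0.10267151  0.10681277]
scene rim zone 588 [ 0.47570041 -0.25231931  0.07511822] [ 0.65472666 -0.10659794  0.1082749 ]
0.18 552 [0.51044018 0.12520114 0.19868039] [0.68273589 0.21498028 0.26528243] [0.63947247 0.16416921 0.21896981]
0.27 44 [0.64208423 0.16117923 0.27304625] [0.66176851 0.17842815 0.28382687] [0.65122859 0.16961124 0.27937791]
0.005 1464 [0.45092825 0.04559351 0.00500076] [0.74421948 0.30658144 0.01757247] [0.59549687 0.17221111 0.00965953]
176 [(np.int64(194), np.float64(0.676), np.float64(0.175), np.float64(0.212)), (np.int64(195), np.float64(0.675), np.float64(0.171), np.float64(0.218)), (np.int64(196), np.float64(0.676), np.float64(0.168), np.float64(0.214)), (np.int64(197), np.float64(0.676), np.float64(0.166), np.float64(0.211)), (np.int64(198), np.float64(0.677), np.float64(0.163), np.float64(0.208)), (np.int64(229), np.float64(0.516), np.float64(0.005), np.float64(1.359))]
179 [(np.int64(181), np.float64(0.
[... 8865 characters left out ...]
float64(0.223)), (np.int64(182), np.float64(0.525), np.float64(0.206), np.float64(0.217)), (np.int64(206), np.float64(0.525), np.float64(0.136), np.float64(0.222)), (np.int64(207), np.float64(0.525), np.float64(0.132), np.float64(0.225)), (np.int64(208), np.float64(0.525), np.float64(0.13), np.float64(0.217))]
230 [(np.int64(179), np.float64(0.516), np.float64(0.213), np.float64(0.226)), (np.int64(180), np.float64(0.516), np.float64(0.209), np.float64(0.232)), (np.int64(181), np.float64(0.516), np.float64(0.207), np.float64(0.228)), (np.int64(206), np.float64(0.516), np.float64(0.135), np.float64(0.227)), (np.int64(207), np.float64(0.516), np.float64(0.132), np.float64(0.224))]
233 []
236 []
```

View pics/topc.png

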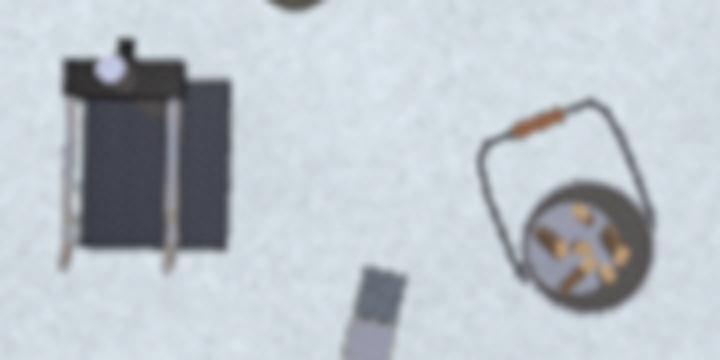

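View pics/scenec.png

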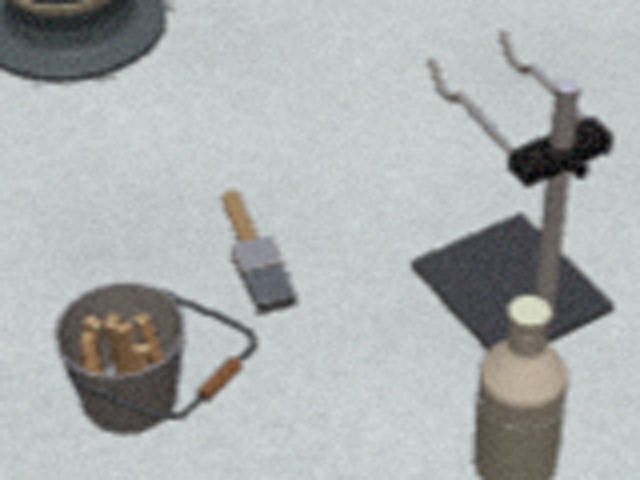

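The crops show the grip in the top view at about (538,122)/4 and the rim circle at about (590,245)/4. The fork notches are clear of everything. Next I'll refine the grip and rim numbers, check reachability, then act.

```bash
cat > m2.py <<'E'
from m import *
from scipy.optimize import least_squares
np.set_printoptions(precision=4,suppress=True)
c={}
for (im,d,p),win,n in((T,(285,185,312,203),"t"),(S,(208,225,232,250),"s")):
    P=pts(d,p);u0,v0,u1,v1=win;i=im.astype(int)
    m=np.zeros(d.shape,bool);m[v0:v1,u0:u1]=1
    m&=(i[...,0]-i[...,2]>22)
    v,u=np.where(m);c[n]=(u.mean(),v.mean());q=P[m];print(n,len(u),c[n],np.median(q,0))
    if n=="t":print("axis",np.linalg.svd(q[:,:2]-q[:,:2].mean(0))[2][0])
print("grip tri",tri(c["t"],T[2],c["s"],S[2]))
C=[]
for im,d,p in(T,S):
    P=pts(d,p);m=(P[...,2]>.084)&(P[...,2]<.097)&(np.hypot(P[...,0]-.54,P[...,1]+.18)<.075);q=P[m]
    f=least_squares(lambda a:np.hypot(q[:,0]-a[0],q[:,1]-a[1])-a[2],[.53,-.18,.05],loss="soft_l1",f_scale=.002)
    print("rim",len(q),f.x,np.median(q[:,2]))
# fork profile
P=pts(T[1],T[2])
for v in range(214,233):
    print(v,P[v,181],P[v,207])
E
python3 m2.py
```

```text
t 37 (np.float64(299.0), np.float64(195.32432432432432)) [ 0.6301 -0.151   0.1028]
axis [ 0.355  -0.9349]
s 33 (np.float64(219.63636363636363), np.float64(238.87878787878788)) [ 0.6357 -0.1555  0.1047]
grip tri (array([ 0.6298, -0.1522,  0.0967]), np.float64(0.0005702925785874327))
rim 261 [ 0.5324 -0.1911  0.053 ] 0.08869046525728663
rim 277 [ 0.535  -0.1944  0.0527] 0.0894953810557022
214 [0.5627 0.2088 0.2233] [0.5627 0.1326 0.2269]
215 [0.5598 0.2091 0.2214] [0.56   0.1329 0.224 ]
216 [0.5567 0.2082 0.226 ] [0.5569 0.1324 0.2283]
217 [0.554  0.2088 0.222 ] [0.5542 0.1332 0.2211]
218 [0.5512 0.2094 0.2186] [0.5514 0.1334 0.2188]
219 [0.5483 0.21   0.2149] [0.5486 0.1338 0.2145]
220 [0.5453 0.209  0.2202] [0.5456 0.1336 0.2157]
221 [0.5424 0.2095 0.2167] [0.5427 0.1339 0.2134]
222 [0.5396 0.2106 0.2103] [0.5397 0.1333 0.2177]
223 [0.5367 0.21   0.2132] [0.5369 0.1339 0.2124]
224 [0.5337 0.2099 0.2137] [0.534  0.1339 0.2123]
225 [0.5308 0.2099 0.2134] [0.531  0.1336 0.2142]
226 [0.5278 0.2091 0.2173] [0.5281 0.1333 0.2163]
227 [0.5249 0.2081 0.2227] [0.5251 0.1323 0.2249]
228 [0.522 0.208 0.223] [0.5222 0.1329 0.2191]
229 [0.5191 0.2073 0.2267] [0.5193 0.1318 0.2287]
230 [0.5162 0.2069 0.2284] [0.5164 0.1323 0.2237]
231 [0.5133 0.2071 0.2272] [0.5135 0.1317 0.229 ]
232 [0.5092 0.2474 0.001 ] [0.5107 0.1317 0.2288]
```

```bash
cat >> h.py <<'E'
def down(a):
    y=np.array([np.cos(a),np.sin(a),0]);z=np.array([0,0,-1.]);return np.stack([np.cross(y,z),y,z],1)
G0=np.array([.630,-.152,.097]);YAW=.38;ux=np.array([np.cos(YAW),np.sin(YAW),0]);TH0=.155
H0=G0-.11*(np.cos(TH0)*ux+np.sin(TH0)*np.array([0,0,1]))
NOTCH=np.array([.536,.1715,.2155])
E
python3 - <<'E'
from h import *
np.set_printoptions(precision=3,suppress=True)
print(H0)
q0=np.array(sense()["joint_pos"])
for k in(0,np.pi,-np.pi):
    for P,a in((G0+[0,0,.1],YAW),(NOTCH+[-.09,0,.046],0.),(NOTCH,0.)):
        print(k,inverse_kinematics(P,down(a+k)))
q=inverse_kinematics(G0+[0,0,.12],down(YAW)); q2=inverse_kinematics(G0+[0,0,.12],down(YAW+np.pi))
best=[ (np.abs(np.array(x)[6]),k) for x,k in((q,0),(q2,np.pi)) if x is not None];k=min(best)[1];print("use",k)
open("k.txt","w").write(str(k))
movep(G0+[0,0,.12],down(YAW+k));command_gripper(.045,50)
move_l(G0+[0,0,.008],feed=.08,until_force=4)
s=sense();print(s["time_s"],s["position"],s["wrist_force"],s["finger_gap"])
im,d,p=snap("scene");cv2.imwrite("pics/s1.png",cv2.resize(im[180:270,160:280,::-1],None,fx=5,fy=5))
E
```

```text
[ 0.529 -0.192  0.08 ]
0 [ 0.623  0.563 -0.654  1.637  0.379  1.072  0.24 ]
0 [ 0.475  0.312 -1.107  1.936  0.316  1.084 -0.763]
0 [ 0.406  0.559 -1.092  1.808  0.551  1.119 -0.878]
3.141592653589793 [ 0.16   0.476  0.017  1.666 -0.009  0.999 -2.582]
3.141592653589793 [ 0.512  0.336 -1.164  1.934  0.348  1.095  2.346]
3.141592653589793 [ 0.447  0.604 -1.174  1.806  0.61   1.153  2.212]
-3.141592653589793 [ 0.16   0.476  0.017  1.666 -0.009  0.999 -2.582]
-3.141592653589793 [ 0.512  0.336 -1.164  1.934  0.348  1.095  2.346]
-3.141592653589793 [ 0.447  0.604 -1.174  1.806  0.61   1.153  2.212]
use 0
4.3667 [ 0.63  -0.152  0.106] [0.755 0.368 0.437] 0.04483965526835022
```

View pics/s1.png

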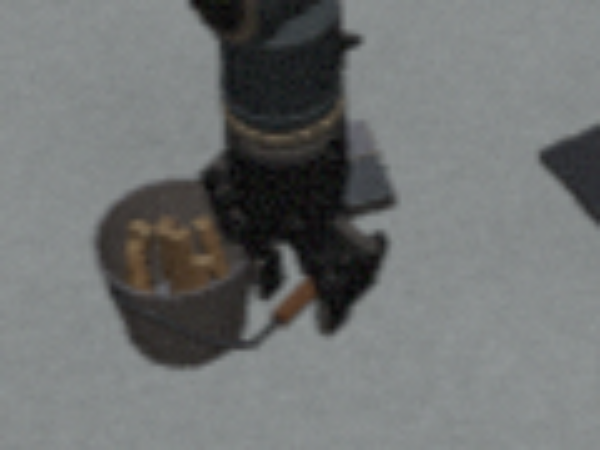

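The grip lies between the two fingers, at about (295,300) in the crop. I'll close and swing it up along the arc.

Run:
```python
from h import *
np.set_printoptions(precision=3,suppress=True)
f=sense()["wrist_force"]
command_gripper(0.0,40)
s=sense();print(s["finger_gap"],s["gripper_force"],s["wrist_force"]-f)
off=np.array(s["position"])-G0
if .009<s["finger_gap"]<.02:
    for t in np.linspace(TH0,np.pi/2,10)[1:]:
        move_l(H0+.11*(np.cos(t)*ux+np.sin(t)*np.array([0,0,1]))+[off[0],off[1],off[2]],feed=.06)
        s=sense();print(round(t,2),np.array(s["wrist_force"])-f,s["finger_gap"])
print(s["time_s"])
im,d,p=snap("scene");np.savez("s2.npz",im=im,d=d,**p)
a=cv2.resize(im[165:265,150:270,::-1],None,fx=4,fy=4)
im,d,p=snap("top");np.savez("t2.npz",im=im,d=d,**p)
b=cv2.resize(im[180:260,270:350,::-1],None,fx=5,fy=5)
cv2.imwrite("pics/s2.png",cv2.resize(np.hstack([a,b]),None,fx=.85,fy=.85))
```

```text
0.012374362954105529 38.95776808261871 [2.206 0.217 0.118]
0.31 [1.898 0.733 1.03 ] 0.01228675627251349
0.47 [ 2.219 -0.463  0.773] 0.012529582309169727
0.63 [2.623 0.841 1.878] 0.012469576277553282
0.78 [ 3.813 -0.581  3.222] 0.01216443929466909
0.94 [ 2.515 -0.135  3.719] 0.012311043310126366
1.1 [ 2.733 -0.422  6.879] 0.012481019150165619
1.26 [2.001 0.185 6.22 ] 0.012627292217326393
1.41 [ 0.383 -1.264  6.333] 0.012753234974988535
1.57 [-0.441 -0.521  6.315] 0.012717791800565143
8.775
```

View pics/s2.png

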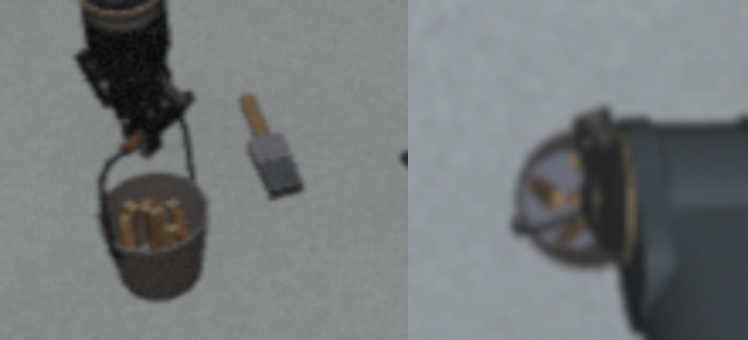

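Run:
```python
from h import *
from scipy.optimize import least_squares
np.set_printoptions(precision=4,suppress=True)
for n in("s2.npz","t2.npz","scene0.npz","top0.npz"):
    z=np.load(n);P=pts(z["d"],z);r=np.hypot(P[...,0]-.53,P[...,1]+.192)
    q=P[(r<.075)&(P[...,2]>.08)&(P[...,2]<.115)]
    k=q[(np.abs(np.hypot(q[:,0]-.53,q[:,1]+.192)-.054)<.008)]
    f=least_squares(lambda a:np.hypot(q[:,0]-a[0],q[:,1]-a[1])-a[2],[.53,-.19,.05],loss="soft_l1",f_scale=.002).x
    print(n,f,len(k),np.percentile(k[:,2],[25,50,75,90,97]))
s=sense();print(s["position"],s["wrist_force"],s["ft_torque"])
```

```text
s2.npz [ 0.5346 -0.1947  0.0522] 195 [0.0849 0.0887 0.0915 0.0942 0.1   ]
t2.npz [ 0.5286 -0.1914  0.0513] 67 [0.086  0.089  0.0917 0.0927 0.0937]
scene0.npz [ 0.5347 -0.1951  0.0523] 213 [0.0842 0.0879 0.0909 0.0926 0.0943]
top0.npz [ 0.5319 -0.1917  0.0526] 169 [0.0852 0.0883 0.0904 0.0924 0.0953]
[ 0.5281 -0.1934  0.1985] [-0.9983 -0.7918  5.8542] [-0.2855  0.0322  0.0086]
```

The pail hasn't moved and is still on the table, and the bail is upright. Next I'll lift it and carry it in front of the fork.

Run:
```python
from h import *
np.set_printoptions(precision=4,suppress=True)
sleep(.3)
p=np.array(sense()["position"])
move_l(p+[0,0,.03],feed=.05)
s=sense();print(s["wrist_force"],s["finger_gap"])
move_l(p+[0,0,.075],feed=.08)
move_l([.44,.1715,p[2]+.075],down(0.),feed=.1)
sleep(.5)
s=sense();print(s["time_s"],s["position"],s["wrist_force"],s["ft_torque"],s["finger_gap"])
im,d,c=snap("scene");np.savez("s3.npz",im=im,d=d,**c)
im2,d,c=snap("top");np.savez("t3.npz",im=im2,d=d,**c)
a=cv2.resize(im[110:240,220:340,::-1],None,fx=3.5,fy=3.5);b=cv2.resize(im2[160:290,150:250,::-1],None,fx=3.5,fy=3.5)
cv2.imwrite("pics/s3.png",cv2.convertScaleAbs(np.hstack([a,b]),alpha=1.4))
```

```text
[-0.1605  0.3432 -5.5244] 0.012629717179310433
15.0417 [0.44   0.1715 0.2734] [ 0.3965  0.1527 -5.4043] [ 0.0191 -0.0405  0.0327] 0.012578201766701533
```

View pics/s3.png

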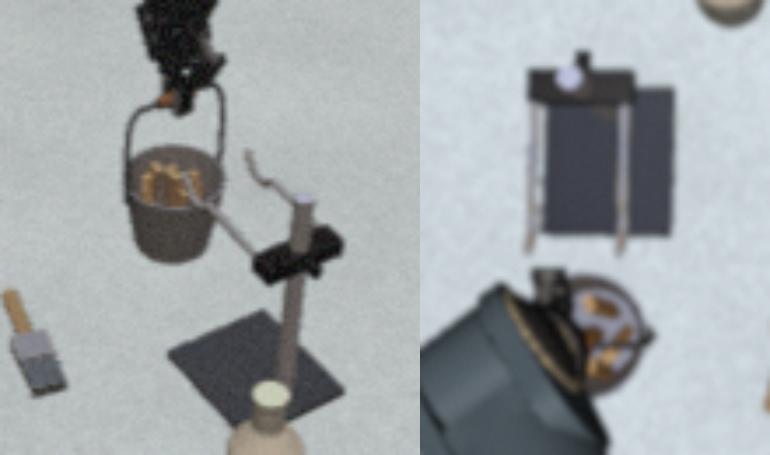

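The pail hangs upright, square to the fork and in front of it. In the left crop the grip is at (170,100) and the prong tips at (190,175) and (250,155). I'll check the pail's centre and the leg heights against the TCP and fork before going in.

Run:
```python
from h import *
from scipy.optimize import least_squares
np.set_printoptions(precision=4,suppress=True)
for n in("s3.npz","t3.npz"):
    z=np.load(n);P=pts(z["d"],z)
    near=(np.hypot(P[...,0]-.44,P[...,1]-.17)<.075)
    q=P[near&(P[...,2]>.155)&(P[...,2]<.172)]
    f=least_squares(lambda a:np.hypot(q[:,0]-a[0],q[:,1]-a[1])-a[2],[.44,.17,.053],loss="soft_l1",f_scale=.002).x
    k=q[np.abs(np.hypot(q[:,0]-f[0],q[:,1]-f[1])-f[2])<.006]
    A=np.c_[k[:,:2]-f[:2],np.ones(len(k))];pl=np.linalg.lstsq(A,k[:,2],rcond=None)[0]
    print(n,len(q),"rim c",f,"plane",pl)
    # bail legs: points 20-60mm above rim, |y-.1715|>.04
    w=P[near&(P[...,2]>.185)&(P[...,2]<.235)&(abs(P[...,1]-.1715)>.045)&(abs(P[...,0]-.44)<.03)]
    for sgn in(-1,1):
        e=w[(w[:,1]-.1715)*sgn>0]
        if len(e):print(sgn,len(e),np.median(e,0))
    i=z["im"].astype(int);g=near&(i[...,0]-i[...,2]>22)&(P[...,2]>.245)&(P[...,2]<.29);e=P[g]
    if len(e):print("grip pix",len(e),e.min(0),e.max(0),np.median(e,0))
```

```text
s3.npz 245 rim c [0.4434 0.1688 0.0517] plane [-0.0026  0.0093  0.1627]
-1 14 [0.4426 0.1079 0.2143]
1 18 [0.4427 0.2291 0.2181]
grip pix 13 [0.4302 0.1471 0.2673] [0.4476 0.1667 0.2749] [0.4438 0.1555 0.2713]
t3.npz 121 rim c [0.4439 0.1496 0.0362] plane [-0.019  -0.0061  0.1628]
-1 5 [0.441  0.1092 0.2123]
grip pix 10 [0.4359 0.1236 0.2625] [0.4446 0.1512 0.2723] [0.4417 0.1364 0.2674]
```

Run:
```python
from h import *
np.set_printoptions(precision=4,suppress=True)
s=sense();z=s["position"][2]
move_l([.536,.1715,z],feed=.05);sleep(.4)
f0=np.array(sense()["wrist_force"]);print(f0)
print(move_l([.536,.1715,.240],feed=.03,until_force=3))
print(move_l([.536,.1715,.212],feed=.008,until_force=2.5))
sleep(.3)
for k in range(15):
    s=sense();f=np.mean([np.array(sense()["wrist_force"]) for _ in range(3)],0)-f0
    print(s["position"],f)
    if f[2]>4.5 or s["position"][2]<.212: break
    move_l(np.array(s["position"])-[0,0,.0005],feed=.005);sleep(.15)
print(sense()["time_s"])
im,d,c=snap("scene");np.savez("s4.npz",im=im,d=d,**c)
im2,d,c=snap("top");np.savez("t4.npz",im=im2,d=d,**c)
a=cv2.resize(im[110:240,230:350,::-1],None,fx=3.5,fy=3.5);b=cv2.resize(im2[160:290,150:250,::-1],None,fx=3.5,fy=3.5)
cv2.imwrite("pics/s4.png",cv2.convertScaleAbs(np.hstack([a,b]),alpha=1.4))
```

```text
[-0.4577 -0.1968 -6.8169]
False
True
[0.536  0.1715 0.2235] [ 1.3266  0.7215 13.1259]
21.1667
```

View pics/s4.png

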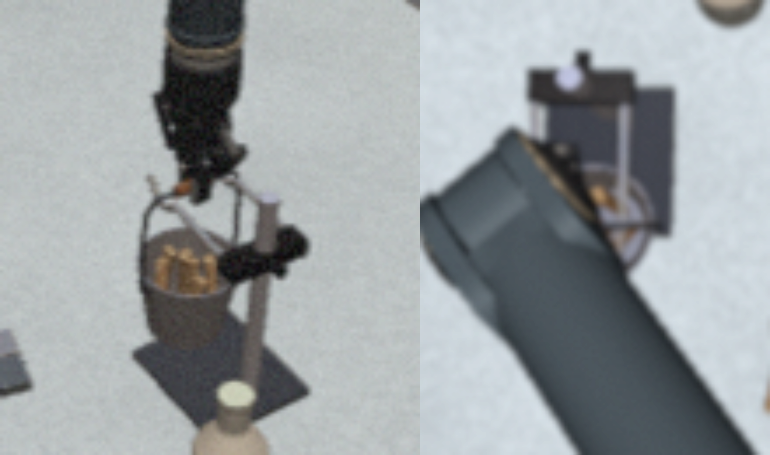

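The wire lies across both prongs at the notches and is seated at TCP z 0.2235. It's pressing at about 13 N, so I'll ease up to just below the pail's weight before releasing.

Run:
```python
from h import *
np.set_printoptions(precision=4,suppress=True)
f0=-5.6
for k in range(12):
    s=sense();fz=np.mean([sense()["wrist_force"][2] for _ in range(3)])
    print(s["position"],s["wrist_force"],round(fz-f0,2))
    if fz-f0<6.0: break
    move_l(np.array(s["position"])+[0,0,.0003],feed=.005);sleep(.2)
sleep(.3);s=sense();print(s["time_s"],s["wrist_force"])
```

```text
[0.536  0.1715 0.2236] [0.7081 0.513  6.9311] 12.53
[0.536  0.1715 0.2238] [0.634  0.2445 1.2441] 6.84
[0.5359 0.1715 0.2239] [ 1.9677  0.3373 -1.4893] 4.11
22.9333 [ 1.3959  0.5572 -0.8055]
```

Run:
```python
from h import *
np.set_printoptions(precision=4,suppress=True)
for g in(.018,.03,.05): command_gripper(g,20)
s=sense();print(s["finger_gap"],s["wrist_force"])
p=np.array(s["position"]);move_l(p+[0,0,.09],feed=.05);q=np.array(sense()["position"])
move_l([.40,.0,.36],feed=.15);sleep(1.5)
print(sense()["time_s"])
im,d,c=snap("scene");np.savez("s5.npz",im=im,d=d,**c)
im2,d2,c2=snap("top");np.savez("t5.npz",im=im2,d=d2,**c2)
a=cv2.resize(im[110:240,230:350,::-1],None,fx=3.5,fy=3.5);b=cv2.resize(im2[160:290,150:250,::-1],None,fx=3.5,fy=3.5)
cv2.imwrite("pics/s5.png",cv2.convertScaleAbs(np.hstack([a,b]),alpha=1.4))
P=pts(d2,c2);i=im2.astype(int);m=(i[...,0]-i[...,2]>22)&(P[...,2]>.19)&(abs(P[...,0]-.536)<.05)&(abs(P[...,1]-.17)<.04)
e=P[m];print("grip",len(e),e.mean(0),e.min(0),e.max(0))
```

```text
0.049855766973002626 [-0.0034 -0.8855 -0.3032]
28.8667
grip 72 [0.533  0.1711 0.2205] [0.5135 0.1378 0.2139] [0.5396 0.1916 0.228 ]
```

View pics/s5.png

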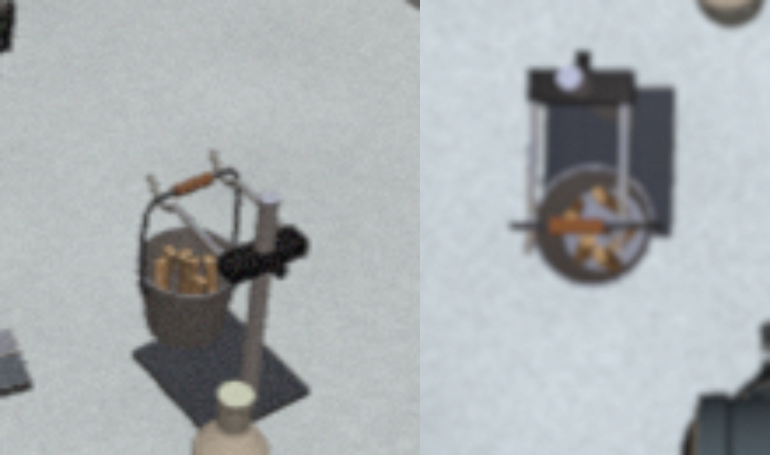

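The pail hangs upright from both notches. The grip is centred between the prongs, at (577,226) in the right crop, and the arm is clear.

```bash
python3 -c "
from rig import *
print(finish_job())"
```

```text
the job is handed in; nothing more can be done
None
```

The pail now hangs by its upright bail in both fork notches with the arm clear, and I handed the job in at about 29 s of the 72 s allowed; no verdict came back. Its contact with the stand briefly rose to an estimated 13 N of the 18 N limit while lowering, and I eased it off before letting go.

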